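# Open the battery charging box and hold its gate wide

## Robot

A 6-joint arm with a two-finger parallel gripper is mounted at the origin on the work surface. World frame = base frame: x ahead of the robot, y to its left, z up, the work surface at z = 0. Lengths are in m, angles in degrees, forces in N, time in s.
With the tool pointing down it reaches from about 0.375 to 0.9 m from the base axis. Payload 3.1 kg.
Tool frame: the origin (TCP) lies midway between the tips of the shut fingers; the grasp point (between the pads) lies 19 mm behind it; y points along the fingers, x is the direction in which the jaws open and shut, and the axes are right-handed (so a half turn about y gives the same grasp; the last joint's range is limited). The gripper opens to 85 mm and grips with 20 to 120 N. Pads are 22 mm wide; open, the fingers measure 114 mm over their backs; the gripper's body (76 mm by 85 mm) begins 54 mm behind the grasp point. The pads swing forward as they close: fully open they stand 13 mm farther back than shut.
Start: joints at [53.772, 30.224, 82.088, -0, 67.689, -10.227], TCP at [0.274, 0.562, 0.231] pointing down, gripper open.
Joint ranges: [-176.69, 176.69], [-43.24, 126.21], [12.49, 139.97], [-82, 262], [0, 151.66], [-163.58, 163.58]. Speed limits (degrees/s): [159.86, 159.86, 180, 180, 180, 180].

## Interface

Orientations are given as a 3x3 rotation matrix whose columns are the frame's x, y, z axes.
In Python, from station import status, camera, close_job gives the robot as it stands.
- The arm moves only by the tool arm_command, never from a script. Its arguments are lists of equal length, an entry for each row: "rot": the turn, a rotation vector about the tool's x, y, z in rad, a list of three; "slide": the shift along the tool's x, y, z in mm, a list of three; "claw": the opening, from 0 (shut) to 1 (fully open). A call has 1 to 8 rows; each row is the pose to reach, as a shift and turn from the pose commanded when the call began, along the tool's axes at that moment; what a row does not reach only later rows make up. A row lasts 1/8 s, in which the tool goes at most 62.5 mm and 10.7 degrees, less where a joint would pass 70% of its speed; a pose out of reach is approached as far as the arm can. A call with a gripper value outside its range is refused whole. The fingers move at their own pace and stop on an object; "grip_force" is the grip in N (left out, the last holds). Time passes only in rows, so rows that repeat a pose let the fingers close. It gives the time, the measured TCP pose, the force and the opening at its end, in the units of the state.
- status.get_state(): the state, without advancing time (a new reading comes with each control period).
- camera(name): name is "scene" or "top"; returns a dict with "color" (420x560x3 uint8, red, green, blue), "z_map" (420x560 float32, m along the optical axis (not along the pixel's ray), 0 where there is no reading), "fx", "fy", "cx", "cy" (pixels), "R" (3x3) and "t" (3): a world point X has camera coordinates R X + t. Camera axes: x right, y down, z forward; pixel columns grow to the right and rows downward; lengths in m; the calibration is good to about 2 mm. A picture is of the moment at which its call begins.
- close_job(): hands the job in, once; it reports no verdict.
The state is a dict: "time_s": time; "joint_positions": joint angles; "joint_vel": joint speeds; "tau": joint torques, N m; "ee_pos": TCP position; "ee_rot": TCP orientation; "wrist_force": force on the tool from outside, world axes, zero at the start; "moment": the same for the moment, N m; "finger_gap": finger opening in m.
Only numpy, scipy, OpenCV 4.12 (cv2) and the standard library are available. Lean on these libraries where they do the work, as an engineer would, in place of code of your own. Each camera call takes 0.05 s, during which the arm holds its last target.

## Task

Turn the charger's dial clockwise until its white pointer stands at the green mark, then unlock the battery charging box: squeeze the red catch on its roof all the way first, and only then the blue catch all the way. Take the yellow gate by its black post, swing it out past its detent until it stands about square to the box's front, and finish while still holding it wide open there, because its spring pulls it shut. Leave the wheels, tools, bottle, jar and tape where they are.

Things in the scene. Friction and masses are not known exactly. Their poses are not given: they have to be found in the camera images.
- charger: black battery charger with an aluminium top, 120 x 110 x 51 mm, fixed on the bench at the right; origin at the centre of its underside. Its dial stands on the middle of its top.
- dial (a joint): angle of the dial, rad, growing clockwise seen from above, range 0 to 2.8. At value q the white pointer end of the grip bar points at angle (pi - q) counter-clockwise from the charger's x; at 1.80 it points at the green mark. It starts 0.7 to 1.4 rad short of that. Light friction (0.04 N m), stays where it is left.
- dial_grip (a point): point on the dial's axis at the height to grip it, 88 mm above the bench (its axes turn with the dial, x along the grip bar, the white pointer at the -x end). Black grip bar 42 mm long, 14 mm thick, from 65 to 95 mm above the bench, on a disc of 22 mm radius.
- green_mark (a point): middle of the green index mark painted on the charger's top, 42 mm from the dial's axis; the other marks are black and smaller.
- box: grey steel battery charging box, fixed on the bench: 160 mm deep (x), 200 mm wide (y), roof at 120 mm; its front, closed by a yellow barred gate, faces -x. In front of it a sill 12 mm high reaches to x = -170 mm. Origin at the centre of the box's underside (80 mm behind the front).
- catch_red_base: red squeeze catch on the box's roof, on one of two places 84 mm apart along the box's y (the blue one on the other). Origin on the roof, 120 mm above the bench, axes parallel to the box's. Its fixed red rib stands at y = -15 to -23, x = -9 to 9, 38 mm high. Squeeze rib and tab together from above, closing along y: 46 mm over both when shut, 34 mm fully squeezed.
- catch_red_tab (a point): top middle of the sliding red tab, 38 mm above the roof. When shut the tab stands at y = +15 to +23 mm of its catch, x = -9 to 9; it slides towards the rib (-y). A 3 mm steel plate lies under the catch, a steel bar 8 mm high runs in front of tab and rib, and a hook, 15 mm high, reaches forward over the gate.
- catch_red (a joint): travel of the red tab, m: 0 shut (its hook in front of a pin on the gate, gate locked), 0.012 fully squeezed; the hook clears the pin at about 0.008. Stiff slide, about 3 N, no spring: it stays where it is pushed.
- catch_blue_base: blue squeeze catch on the box's roof, on one of two places 84 mm apart along the box's y (the red one on the other). Origin on the roof, 120 mm above the bench, axes parallel to the box's. Its fixed blue rib stands at y = -15 to -23, x = -9 to 9, 38 mm high. Squeeze rib and tab together from above, closing along y: 46 mm over both when shut, 34 mm fully squeezed.
- catch_blue_tab (a point): top middle of the sliding blue tab, 38 mm above the roof. When shut the tab stands at y = +15 to +23 mm of its catch, x = -9 to 9; it slides towards the rib (-y). A 3 mm steel plate lies under the catch, a steel bar 8 mm high runs in front of tab and rib, and a hook, 15 mm high, reaches forward over the gate.
- catch_blue (a joint): travel of the blue tab, m: 0 shut (its hook in front of a pin on the gate, gate locked), 0.012 fully squeezed; the hook clears the pin at about 0.008. Stiff slide, about 3 N, no spring: it stays where it is pushed.
- gate_hinge (a point): point on the gate's upright hinge axis at the gate's top (118 mm above the bench), at the left end of the box's front: (-90, +90) mm from the box's origin; axes parallel to the box's.
- gate (a joint): angle of the yellow gate, rad: 0 shut, 1.57 square to the box's front, stop at 1.75; its free right end swings out towards the robot, then left. Locked until both catches are squeezed. A sprung ball in the sill, its detent, resists at about 0.5 to 0.7 (up to about 5 N at the post). A return spring (about 2 N at the post when wide) pulls it shut; it does not stay wide.
- gate_post (a point): black round upright post on the gate's free end, the gate's handle: 16 mm diameter, from 118 mm (top of the gate) to 168 mm above the bench; this point lies on its axis 150 mm above the bench, 155 mm from the hinge axis. At gate angle q it stands at 155 mm x (-sin q, -cos q) from the hinge in the box's x and y. Its axes turn with the gate.
- wheel_a: loose model-car wheel lying flat, black tyre and white hub, 66 mm diameter, 26 mm high, between the charger and the robot's front; origin at the centre of its underside. Leave alone.
- wheel_b: loose model-car wheel lying flat, same size, to the right of the charging box; origin at the centre of its underside. Leave alone.
- fluid_bottle: orange bottle, 60 mm diameter, 140 mm high, left of the charging box; origin at the centre of its underside. Leave alone.
- screwdriver: blue-handled screwdriver lying on the bench at the left, 200 mm long, 26 mm thick; origin at its middle, x along it. Leave alone.
- grease_jar: small jar, 52 mm diameter, 50 mm high, at the right near the robot; origin at the centre of its underside. Leave alone.
- wrench: steel wrench lying on the bench far left, 180 mm long, 8 mm thick; origin at its middle, x along it. Leave alone.
- tape_roll: yellow roll of tape lying flat, 80 mm diameter, 20 mm high, at the far right; origin at the centre of its underside. Leave alone.
Not all that is in view belongs to the job. What is shaped like the charger but brown or pink is not meant.

How it is judged:
By the outcome, as a careful person would: the job done as asked, in the order asked, and still so for the second after the job is handed in, while the arm keeps its last pose, push and grip.
It also fails if it takes over 61 s, if anything falls off the work surface, if the arm or the gripper's body presses on something with over 40 N, if the wrist force passes 120 N, or if a joint passes its speed limit or range.

## Working session

There is one attempt and no reset: what is moved stays moved. The work goes in short steps, Python scripts to look and compute and a tool call to move; the robot and the scene stay as the last step left them, time stands still between calls to the robot, and variables do not carry over. Pictures are saved under pics/ and viewed, and the job is handed in when it is done.

Besides the shell and the picture viewer there is one more tool, called after ">>>" as name(argument=value, ...) on one line, values as JSON. arm_command: Moves the arm, as the interface text tells. Its arguments: {"type":"object","properties":{"rot":{"type":"array","items":{"type":"array","items":{"type":"number"}}},"slide":{"type":"array","items":{"type":"array","items":{"type":"number"}}},"claw":{"type":"array","items":{"type":"number"}},"grip_force":{"type":"number"}},"required":["rot","slide","claw"]}

```bash
ls; mkdir -p pics
python3 - <<'E'
from station import status,camera
import cv2,numpy as np
s=status.get_state()
for k,v in s.items(): print(k,np.round(v,4).tolist())
for n in ("scene","top"):
    c=camera(n); np.savez(f"pics/{n}0.npz",**c)
    cv2.imwrite(f"pics/{n}0.png",c["color"][:,:,::-1])
    print(n,c["fx"],c["cx"],c["cy"],np.round(c["R"],3).tolist(),np.round(c["t"],3).tolist())
E
```

```text
pics
time_s 0.0
joint_positions [53.7704, 30.2811, 82.1573, -0.004, 67.6869, -10.2278]
joint_vel [-0.0491, 0.0465, -0.0279, -0.0798, 0.021, -0.1005]
tau [-0.0001, -44.2354, -17.8027, -0.0002, 0.0084, 0.0]
ee_pos [0.2736, 0.5612, 0.2303]
ee_rot [[0.4384, -0.0012, -0.8988], [0.8988, -0.0018, 0.4384], [-0.0022, -1.0, 0.0003]]
wrist_force [0.2959, 0.026, -0.8129]
moment [0.0256, 0.0097, -0.0659]
finger_gap 0.0854
scene 415.2531625494388 281.2874199464437 214.24889043539682 [[0.219, 0.976, -0.002], [0.556, -0.127, -0.821], [-0.801, 0.179, -0.571]] [-0.154, -0.14, 1.525]
top 436.8690934017266 275.55630286959297 207.78192428820498 [[0.011, -1.0, -0.001], [-0.998, -0.011, -0.061], [0.061, 0.001, -0.998]] [0.045, 0.485, 1.299]
```

View pics/top0.png

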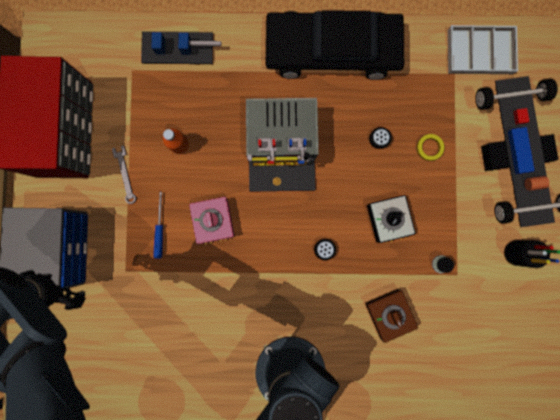

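View pics/scene0.png

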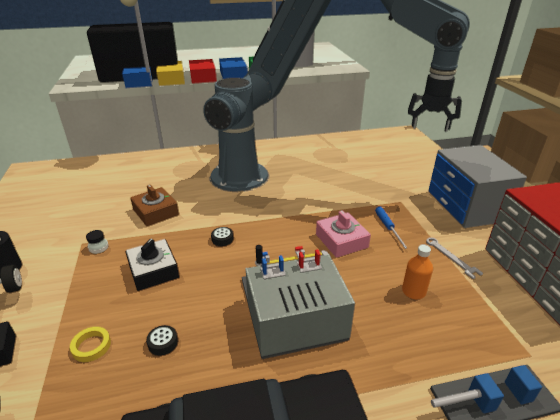

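The charger-shaped things in the top view are pink (211,220), brown (391,315) and aluminium-topped with a black body (392,218). The last one fits the description. The box is at (282,130), red catch at about (268,147), blue at about (297,147). I'll enlarge both areas.

Run:
```python
import cv2,numpy as np
t=np.load("pics/top0.npz")["color"][:,:,::-1]; s=np.load("pics/scene0.npz")["color"][:,:,::-1]
a=cv2.resize(t[190:245,362:422],None,fx=9,fy=9,interpolation=cv2.INTER_CUBIC)
cv2.imwrite("pics/ch_top.png",a)
cv2.imwrite("pics/box_top.png",cv2.resize(t[92:196,238:328],None,fx=5.7,fy=5.7,interpolation=cv2.INTER_CUBIC))
b=cv2.resize(s[230:290,120:190],None,fx=8,fy=8,interpolation=cv2.INTER_CUBIC)
cv2.imwrite("pics/ch_scene.png",b)
cv2.imwrite("pics/box_scene.png",cv2.resize(s[235:355,235:355],None,fx=5,fy=5,interpolation=cv2.INTER_CUBIC))
```

```text
(no output)
```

View pics/ch_top.png

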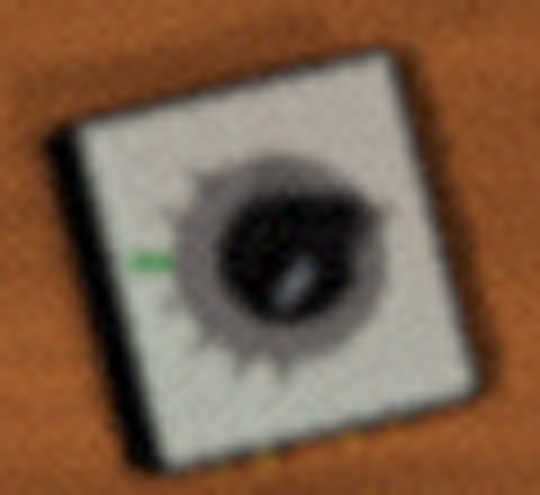

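View pics/box_top.png

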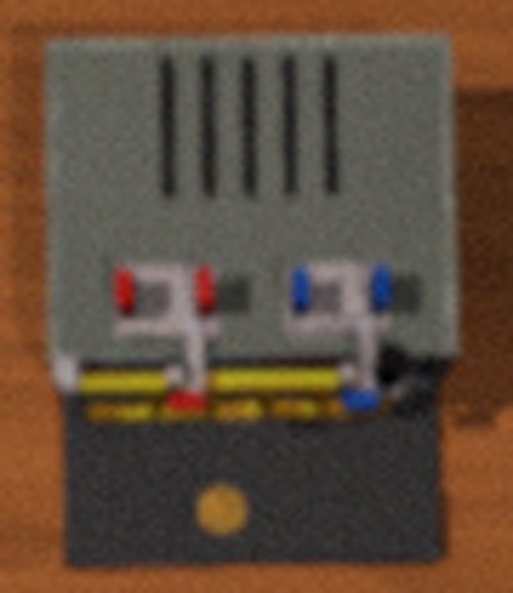

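View pics/ch_scene.png

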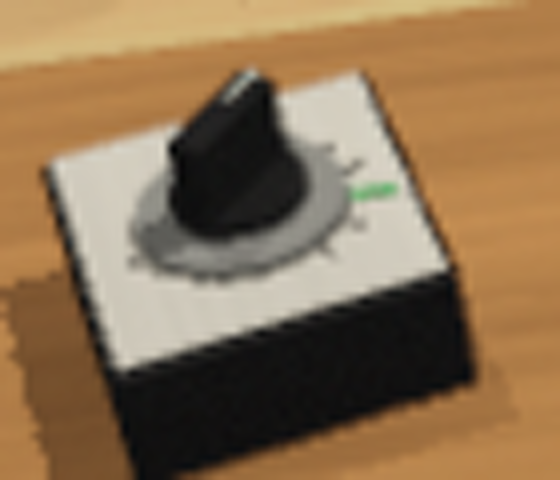

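View pics/box_scene.png

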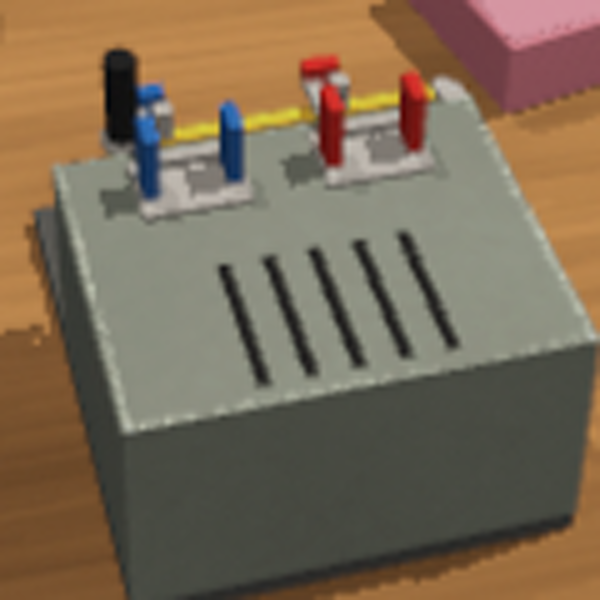

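Confirmed: the charger is black with an aluminium top, with the green mark at about (379,219) in the top view. The pointer's white end faces the robot, at about (394,221). The red catch is on the left (+y) place and the blue one is on the right. Next I measure poses.

```bash
cat > h.py <<'E'
import numpy as np,cv2
def load(n): return dict(np.load(n))
def cloud(c):
    z=c["z_map"]; v,u=np.mgrid[0:z.shape[0],0:z.shape[1]]
    P=np.stack([(u-c["cx"])/c["fx"]*z,(v-c["cy"])/c["fy"]*z,z],-1)
    return (P-c["t"])@c["R"]
def plane(c,u,v,h):
    d=c["R"].T@np.array([(u-c["cx"])/c["fx"],(v-c["cy"])/c["fy"],1.]); o=-c["R"].T@c["t"]
    return o+d*(h-o[2])/d[2]
def proj(c,X):
    p=c["R"]@np.asarray(X)+c["t"]; return p[0]/p[2]*c["fx"]+c["cx"],p[1]/p[2]*c["fy"]+c["cy"]
E
python3 - <<'E'
from h import *
for n in("top","scene"):
    c=load(f"pics/{n}0.npz"); P=cloud(c); z=P[...,2]; col=c["color"].astype(int)
    hsv=cv2.cvtColor(c["color"],cv2.COLOR_RGB2HSV)
    boxes={"top":{"box":(240,325,95,170),"ch":(365,420,192,245)},"scene":{"box":(235,355,240,345),"ch":(120,190,235,290)}}[n]
    for k,(u0,u1,v0,v1) in boxes.items():
        h=.12 if k=="box" else .051
        w=P[v0:v1,u0:u1].reshape(-1,3); m=abs(w[:,2]-h)<.006
        q=w[m]
        r=cv2.minAreaRect((q[:,:2]*1000).astype(np.float32)); print(n,k,m.sum(),np.median(q[:,2]).round(4),r, cv2.boxPoints(r).round(1).tolist())
    g=(hsv[...,0]>45)&(hsv[...,0]<80)&(hsv[...,1]>90)
    g[:, :]&=True
    u0,u1,v0,v1=boxes["ch"]; vv,uu=np.nonzero(g[v0:v1,u0:u1]); print(n,"green",len(uu),uu.mean()+u0,vv.mean()+v0,plane(c,uu.mean()+u0,vv.mean()+v0,.051))
    # blobs in catches
    u0,u1,v0,v1=boxes["box"]
    for nm,mm in(("red",((hsv[...,0]<8)|(hsv[...,0]>172))&(hsv[...,1]>150)),("blue",(hsv[...,0]>105)&(hsv[...,0]<125)&(hsv[...,1]>150))):
        nn,lab,st,ce=cv2.connectedComponentsWithStats(mm[v0:v1,u0:u1].astype(np.uint8))
        for i in range(1,nn):
            if st[i,4]>6:
                u,v=ce[i]+(u0,v0); vv,uu=np.nonzero(lab==i); zz=P[v0:v1,u0:u1][vv,uu]
                print(n,nm,round(u,1),round(v,1),st[i],"maxz",zz[:,2].max().round(3),plane(c,u,v,.158).round(4))
E
```

```text
top box 3916 0.1204 ((698.1561279296875, 36.118797302246094), (180.17498779296875, 199.51181030273438), 0.8922147750854492) [[606.5, 134.5], [609.5999755859375, -65.0], [789.7999877929688, -62.20000076293945], [786.7000122070312, 137.3000030517578]]
top ch 1205 0.0511 ((455.402099609375, -289.86285400390625), (119.62444305419922, 110.97916412353516), 14.360869407653809) [[383.70001220703125, -250.89999389648438], [411.20001220703125, -358.5], [527.0999755859375, -328.79998779296875], [499.6000061035156, -221.3000030517578]]
top green 8 381.5 216.125 [ 0.46107531 -0.2592061   0.051     ]
top red 259.4 142.5 [18 45  4  7 19] maxz 0.161 [0.6518 0.0961 0.158 ]
top red 273.7 142.6 [33 44  3  8 16] maxz 0.161 [0.652  0.0574 0.158 ]
top red 270.1 161.7 [27 65  7  4 19] maxz 0.139 [0.5996 0.0665 0.158 ]
top blue 290.4 142.5 [50 45  2  6 10] maxz 0.161 [0.6527 0.0122 0.158 ]
top blue 304.6 142.3 [64 44  3  7 14] maxz 0.164 [ 0.6537 -0.0261  0.158 ]
top blue 300.8 161.8 [58 66  6  3 14] maxz 0.14 [ 0.6004 -0.0163  0.158 ]
scene box 5090 0.1206 ((696.9029541015625, 34.30364227294922), (187.3787
[... 251 characters left out ...]
94921875, 109.7126693725586), 14.132728576660156) [[386.6000061035156, -254.10000610351562], [413.3999938964844, -360.5], [532.2999877929688, -330.6000061035156], [505.5, -224.1999969482422]]
scene green 1 168.0 253.0 [ 0.45243594 -0.24790429  0.051     ]
scene red 298.4 247.7 [60  6  8  5 27] maxz 0.138 [0.6328 0.0561 0.158 ]
scene red 316.9 256.2 [80  9  5 16 65] maxz 0.161 [0.6701 0.0882 0.158 ]
scene red 300.7 259.4 [64 12  5 16 64] maxz 0.755 [0.6726 0.0508 0.158 ]
scene blue 264.1 253.5 [27 12  5  4 14] maxz 0.151 [ 0.6354 -0.0232  0.158 ]
scene blue 280.6 262.9 [44 16  4 15 51] maxz 0.16 [0.6741 0.0055 0.158 ]
scene blue 263.8 265.0 [26 19  6 15 50] maxz 0.16 [ 0.6727 -0.031   0.158 ]
```

```bash
cat > ov.py <<'E'
from h import *
def T(x,y,yaw,pts): 
    c,s=np.cos(np.radians(yaw)),np.sin(np.radians(yaw)); p=np.asarray(pts,float)/1000
    return np.stack([x/1000+c*p[:,0]-s*p[:,1], y/1000+s*p[:,0]+c*p[:,1],p[:,2]],-1)
def rect(x0,x1,y0,y1,z): return [(x0,y0,z),(x1,y0,z),(x1,y1,z),(x0,y1,z)]
def draw(c,win,polys,f,name):
    u0,u1,v0,v1=win
    im=cv2.resize(np.ascontiguousarray(c["color"][v0:v1,u0:u1,::-1]),None,fx=f,fy=f,interpolation=cv2.INTER_CUBIC)
    for p,colr in polys:
        q=np.array([proj(c,X) for X in p]); q=((q+.5-(u0,v0))*f*16).astype(int)
        cv2.polylines(im,[q.reshape(-1,1,2)],True,colr,1,cv2.LINE_AA,4)
    cv2.imwrite(name,im); return im
E
cat > m1.py <<'E'
import sys
from ov import *
bx,by,byaw,cx,cy,cyaw,q=map(float,sys.argv[1:8]); tag=sys.argv[8]
K=(0,255,0);M=(255,0,255);Y=(0,255,255)
B=[(T(bx,by,byaw,rect(-80,80,-100,100,120)),K)]
for s in(42,-42):
    for z in(158,):
        # catch x guess: xc
        xc=float(sys.argv[9])
        B+= [(T(bx,by,byaw,rect(xc-9,xc+9,s+15,s+23,z)),M),(T(bx,by,byaw,rect(xc-9,xc+9,s-23,s-15,z)),M)]
a=np.linspace(0,6.28,24)
for z in(118,168): B.append((T(bx,by,byaw,[(-90+8*np.cos(t),-65+8*np.sin(t),z) for t in a]),Y))
C=[(T(cx,cy,cyaw,rect(-60,60,-55,55,51)),K)]
C.append((T(cx,cy,cyaw,[(22*np.cos(t),22*np.sin(t),65) for t in a]),Y))
C.append((T(cx,cy,cyaw+180-np.degrees(q),rect(-21,21,-7,7,95)),M))
C.append((T(cx,cy,cyaw+180-np.degrees(q),rect(15,21,-3,3,95)),K))
g=np.pi-1.8; C.append((T(cx,cy,cyaw,[(42*np.cos(g)+2*np.cos(t),42*np.sin(g)+2*np.sin(t),51) for t in a]),M))
o=[]
for n,w1,w2 in(("top",(240,325,95,175),(365,420,192,245)),("scene",(235,355,240,345),(120,190,232,292))):
    c=load(f"pics/{n}0.npz")
    o.append([cv2.resize(draw(c,w,p,6,"/tmp/a.png"),(400,300)) if 0 else draw(c,w,p,s,"/tmp/a.png") for w,p,s in((w1,B,4.5),(w2,C,5.5))])
rows=[]
for r in o:
    H=max(x.shape[0] for x in r); rows.append(np.hstack([cv2.copyMakeBorder(x,0,H-x.shape[0],0,0,0) for x in r]))
W=max(x.shape[1] for x in rows); im=np.vstack([cv2.copyMakeBorder(x,0,0,0,W-x.shape[1],0) for x in rows])
if im.shape[0]>600 or im.shape[1]>800:
    for i,r in enumerate(rows): cv2.imwrite(f"pics/ov_{tag}_{i}.png",r); print(r.shape)
else: cv2.imwrite(f"pics/ov_{tag}.png",im)
E
python3 m1.py 709 35.5 1 457 -291 14.3 1.02 a -57
```

```text
(360, 684, 3)
(472, 925, 3)
```

```bash
sed -i 's/((w1,B,4.5),(w2,C,5.5))/((w1,B,4.2 if n=="scene" else 5),(w2,C,4.2 if n=="scene" else 6))/' m1.py; python3 m1.py 709 35.5 1 457 -291 14.3 1.02 b -57
```

```text
(400, 755, 3)
(441, 798, 3)
```

View pics/ov_b_0.png

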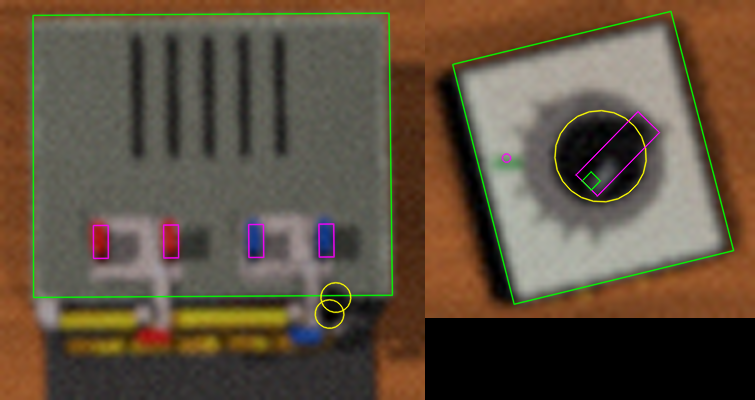

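View pics/ov_b_1.png

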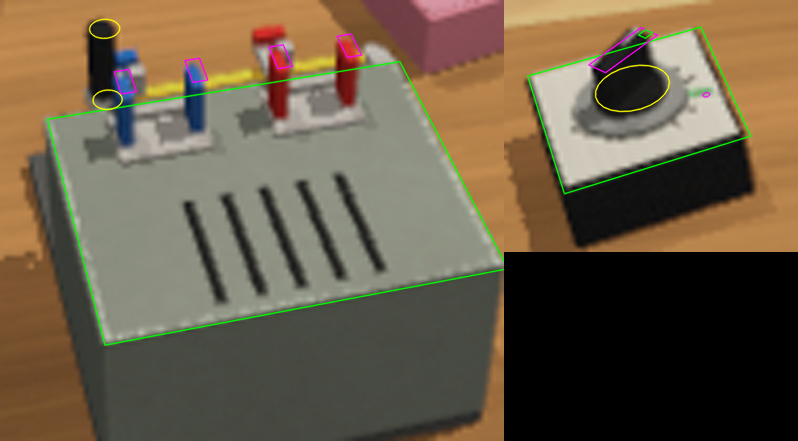

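```bash
cat > m2.py <<'E'
import sys
from ov import *
cx,cy,cyaw=map(float,sys.argv[1:4]); qs=list(map(float,sys.argv[4:]))
o=[]
a=np.linspace(0,6.28,24)
for n,w,f in(("top",(378,410,202,234),12),("scene",(134,168,232,266),11.3)):
    c=load(f"pics/{n}0.npz"); c["color"]=np.clip((c["color"].astype(float)/255)**.45*255,0,255).astype(np.uint8)
    C=[]
    for q,k in zip(qs,((255,0,255),(0,255,255))):
        C.append((T(cx,cy,cyaw+180-np.degrees(q),rect(-21,21,-7,7,95)),k))
        C.append((T(cx,cy,cyaw+180-np.degrees(q),[(21,0,95),(15,0,95)]),(0,255,0)))
        C.append((T(cx,cy,cyaw,[(22*np.cos(t),22*np.sin(t),65) for t in a]),(255,255,0)))
    o+=[draw(c,w,[],f,"/tmp/a.png"),draw(c,w,C,f,"/tmp/a.png")]
    o[-1]=o[-1][:384,:384];o[-2]=o[-2][:384,:384]
cv2.imwrite("pics/dial1.png",np.vstack([np.hstack([cv2.resize(x,(390,300)) if 0 else cv2.resize(x,(300,300)) for x in o[:2]]),np.hstack([cv2.resize(x,(300,300)) for x in o[2:]])]))
E
python3 m2.py 456 -291 14.3 1.02 0.6
python3 - <<'E'
from h import *
from scipy.optimize import least_squares
t=load("pics/top0.npz");s=load("pics/scene0.npz")
def tri(a,b):
    r=least_squares(lambda X:np.r_[np.array(proj(t,X))-a,np.array(proj(s,X))-b],[.45,-.29,.09]); return r.x.round(4),r.fun.round(2)
print("white",tri((394.0,221.1),(150.0,240.1)))
E
```

```text
white (array([ 0.4454, -0.285 ,  0.095 ]), array([0.47, 0.01, 0.42, 0.05]))
```

View pics/dial1.png

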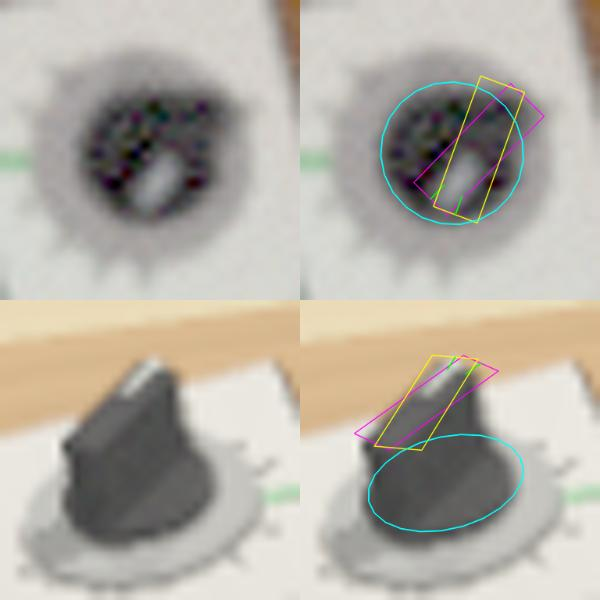

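```bash
python3 - <<'E'
from h import *
from scipy.optimize import least_squares
t=load("pics/top0.npz");s=load("pics/scene0.npz")
def tri(a,b):
    r=least_squares(lambda X:np.r_[np.array(proj(t,X))-a,np.array(proj(s,X))-b],[.65,0,.15]); return r.x.round(4),r.fun.round(2)
print("redtip",tri((270.1,161.7),(298.4,247.7)));print("bluetip",tri((300.8,161.8),(264.1,253.5)))
for n,w in(("top",(255,325,130,175)),("scene",(248,330,238,285))):
    c=load(f"pics/{n}0.npz"); x=np.clip((c["color"].astype(float)/255)**.6*255,0,255).astype(np.uint8)
    u0,u1,v0,v1=w; f=800/(u1-u0)*.98
    cv2.imwrite(f"pics/hook_{n}.png",cv2.resize(x[v0:v1,u0:u1,::-1],None,fx=f,fy=f,interpolation=cv2.INTER_CUBIC)); print(f)
E
python3 m2.py 455 -290.5 14.3 .78; cp pics/dial1.png pics/dial2.png
```

```text
redtip (array([0.6035, 0.0653, 0.133 ]), array([ 0.55,  0.14,  0.48, -0.02]))
bluetip (array([ 0.6047, -0.018 ,  0.1317]), array([ 0.09,  0.02,  0.08, -0.  ]))
11.2
9.560975609756097
```

View pics/hook_top.png

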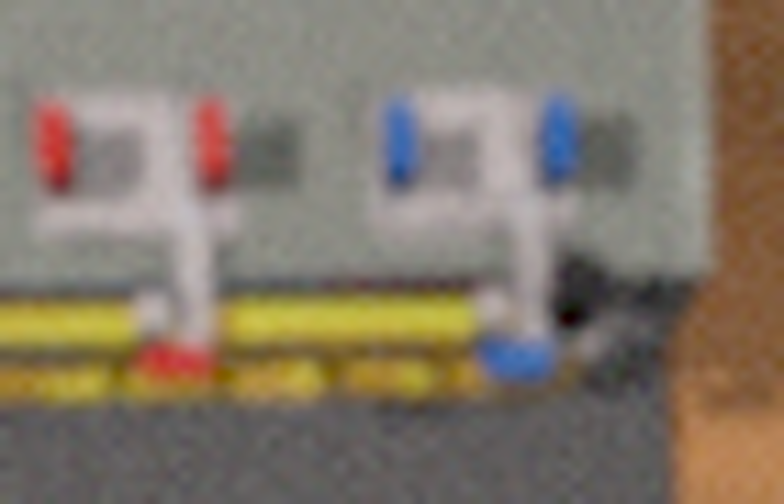

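View pics/hook_scene.png

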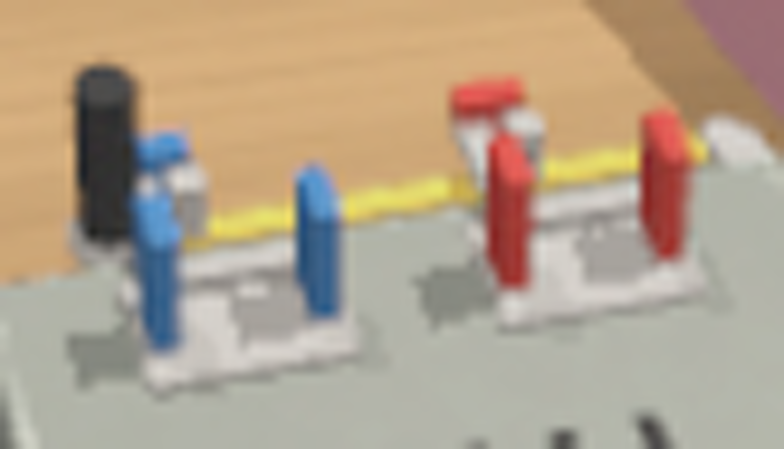

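View pics/dial2.png

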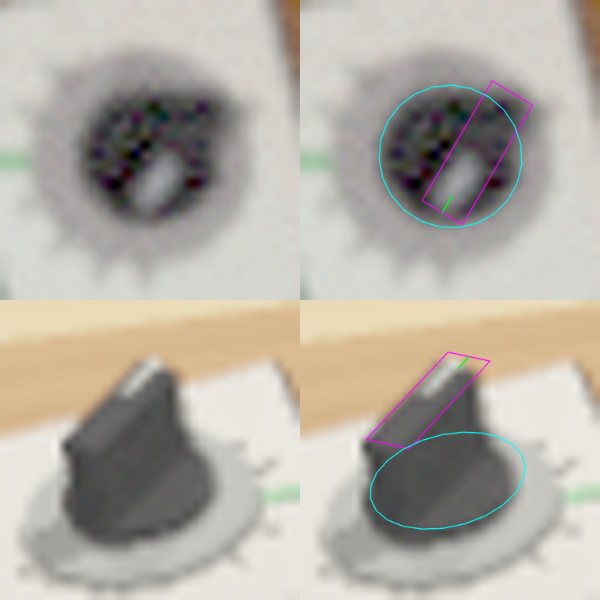

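```bash
cat > go.py <<'E'
import sys,numpy as np
from scipy.spatial.transform import Rotation as Ro
from station import status
# usage: x y z(mm, TCP) yaw(deg of tool x), tool pointing down
def plan(x,y,z,yaw):
    s=status.get_state(); R=np.array(s["ee_rot"]); p=np.array(s["ee_pos"])*1000
    a=np.radians(yaw); Rt=np.array([[np.cos(a),0,-np.sin(a)],[np.sin(a),0,np.cos(a)],[0,-1,0]])
    print("t",round(s["time_s"],2),"pos",p.round(1).tolist(),"yaw",np.degrees(np.arctan2(R[1,0],R[0,0])).round(2),"gap",round(s["finger_gap"]*1000,1),"F",np.round(s["wrist_force"],1).tolist(),"j",np.round(s["joint_positions"],0).tolist())
    print("slide",(R.T@(np.array([x,y,z])-p)).round(1).tolist(),"rot",Ro.from_matrix(R.T@Rt).as_rotvec().round(4).tolist())
if __name__=="__main__": plan(*map(float,sys.argv[1:5]))
E
python3 go.py 455 -290 200 59.6
```

```text
t 0.1 pos [273.6, 561.2, 230.4] yaw 64.0 gap 85.5 F [0.5, -0.6, 0.0] j [54.0, 30.0, 82.0, 0.0, 68.0, -10.0]
slide [-685.5, 31.6, -536.2] rot [-0.0003, 0.0768, -0.002]
```

>>> arm_command(rot=[[0, 0.077, 0], [0, 0.077, 0], [0, 0.077, 0], [0, 0.077, 0], [0, 0.077, 0], [0, 0.077, 0], [0, 0.077, 0], [0, 0.077, 0]], slide=[[-685, 0, -536], [-685, 0, -536], [-685, 0, -536], [-685, 0, -536], [-685, 0, -536], [-685, 0, -536], [-685, 0, -536], [-685, 0, -536]], claw=[1, 1, 1, 1, 0.7, 0.7, 0.7, 0.7], grip_force=40)

```text
time_s: 1.1
ee_pos: [0.3784, 0.0709, 0.2314]
ee_rot: [[0.506, 0.001, -0.863], [0.863, 0.0, 0.506], [0.0, -1.0, -0.001]]
wrist_force: [1.1, 0.0, -0.5]
finger_gap: 0.0595
```

```bash
python3 go.py 455 -290 150 59.6
```

```text
t 1.1 pos [378.4, 70.9, 231.4] yaw 59.6 gap 59.5 F [1.1, 0.0, -0.5] j [-6.0, 12.0, 114.0, 0.0, 54.0, -66.0]
slide [-272.5, 81.4, -248.6] rot [0.0005, 0.0, 0.0003]
```

>>> arm_command(rot=[[0, 0, 0], [0, 0, 0], [0, 0, 0], [0, 0, 0], [0, 0, 0], [0, 0, 0], [0, 0, 0], [0, 0, 0]], slide=[[-272.5, 0, -248.6], [-272.5, 0, -248.6], [-272.5, 0, -248.6], [-272.5, 0, -248.6], [-272.5, 81, -248.6], [-272.5, 81, -248.6], [-272.5, 81, -248.6], [-272.5, 81, -248.6]], claw=[0.55, 0.55, 0.55, 0.55, 0.55, 0.55, 0.55, 0.55])

```text
time_s: 2.1
ee_pos: [0.4541, -0.2881, 0.1493]
ee_rot: [[0.508, -0.002, -0.862], [0.862, 0.002, 0.507], [0.001, -1.0, 0.003]]
wrist_force: [0.1, 0.9, 1.0]
finger_gap: 0.0467
```

```bash
python3 go.py 455 -290 70 59.6
python3 - <<'E'
from station import camera
import numpy as np,cv2
o=[]
for n,w in(("top",(360,430,185,255)),("scene",(115,195,215,295))):
    c=camera(n);np.savez(f"pics/{n}1.npz",**c);u0,u1,v0,v1=w
    o.append(cv2.resize(c["color"][v0:v1,u0:u1,::-1],(395,395),interpolation=cv2.INTER_CUBIC))
cv2.imwrite("pics/over1.png",np.hstack(o))
E
```

```text
t 2.1 pos [454.1, -288.1, 149.3] yaw 59.5 gap 46.7 F [0.1, 0.9, 1.0] j [-44.0, 30.0, 99.0, 0.0, 51.0, -104.0]
slide [-1.3, 79.3, -2.0] rot [-0.0027, -0.0017, 0.0009]
```

View pics/over1.png

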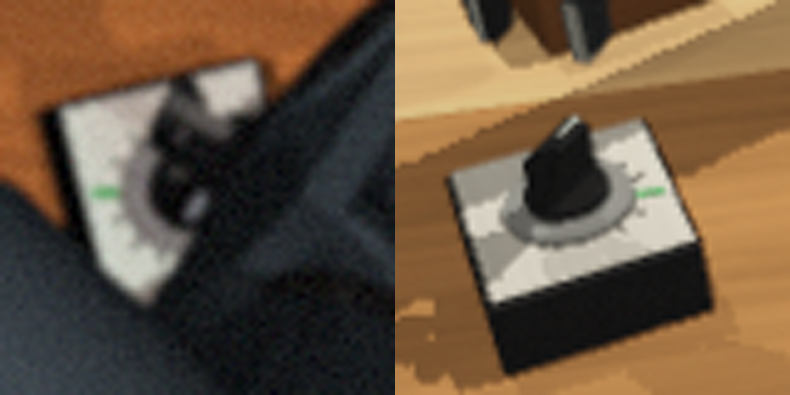

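The gripper stands above the dial in both views, and the dial is untouched at scene-crop (565,165). I'll descend and grip.

>>> arm_command(rot=[[0, 0, 0], [0, 0, 0], [0, 0, 0], [0, 0, 0]], slide=[[-1.3, 30, -2], [-1.3, 60, -2], [-1.3, 79, -2], [-1.3, 79, -2]], claw=[0.55, 0.55, 0.55, 0.55])

```text
time_s: 2.7
ee_pos: [0.4553, -0.288, 0.0715]
ee_rot: [[0.505, -0.001, -0.863], [0.863, 0.002, 0.505], [0.001, -1.0, 0.002]]
wrist_force: [0.6, -0.6, 1.0]
finger_gap: 0.0468
```

>>> arm_command(rot=[[0, 0, 0], [0, 0, 0], [0, 0, 0], [0, 0, 0], [0, 0, 0], [0, 0, 0]], slide=[[0, 0, 0], [0, 0, 0], [0, 0, 0], [0, 0, 0], [0, 0, 0], [0, 0, 0]], claw=[0.4, 0.3, 0.2, 0.1, 0.1, 0.1], grip_force=25)

```text
time_s: 3.45
ee_pos: [0.4559, -0.2922, 0.0726]
ee_rot: [[0.506, 0.001, -0.863], [0.863, -0.004, 0.506], [-0.003, -1.0, -0.003]]
wrist_force: [-3.7, -4.0, 6.1]
finger_gap: 0.0132
```

```bash
python3 go.py 455 -290 70 59.6
python3 - <<'E'
from station import camera
import numpy as np,cv2
o=[]
for n,w in(("scene",(115,195,215,295)),):
    c=camera(n);np.savez(f"pics/{n}2.npz",**c);u0,u1,v0,v1=w
    o.append(cv2.resize(c["color"][v0:v1,u0:u1,::-1],(560,560),interpolation=cv2.INTER_CUBIC))
cv2.imwrite("pics/grip2.png",np.hstack(o))
E
```

```text
t 3.45 pos [455.9, -292.2, 72.6] yaw 59.63 gap 13.2 F [-3.7, -4.0, 6.1] j [-44.0, 38.0, 101.0, -0.0, 41.0, -104.0]
slide [1.5, 2.6, 2.0] rot [0.0028, 0.0005, -0.0025]
```

View pics/grip2.png

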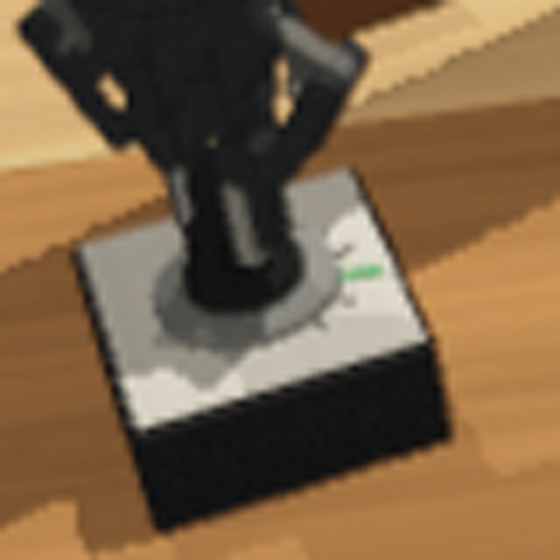

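Gripped: gap 13.2 mm on the 14 mm bar. I'll relieve the small offset, then turn clockwise.

>>> arm_command(rot=[[0, 0, 0], [0, 0.15, 0], [0, 0.3, 0], [0, 0.45, 0], [0, 0.6, 0], [0, 0.75, 0], [0, 0.9, 0], [0, 1.02, 0]], slide=[[-3, -2.5, -2], [-3, -2.5, -2], [-3, -2.5, -2], [-3, -2.5, -2], [-3, -2.5, -2], [-3, -2.5, -2], [-3, -2.5, -2], [-3, -2.5, -2]], claw=[0.1, 0.1, 0.1, 0.1, 0.1, 0.1, 0.1, 0.1], grip_force=40)

```text
time_s: 4.5
ee_pos: [0.4562, -0.2923, 0.0728]
ee_rot: [[1.0, -0.0, -0.015], [0.015, 0.003, 1.0], [-0.0, -1.0, 0.003]]
wrist_force: [3.6, 2.7, -7.6]
finger_gap: 0.0127
```

>>> arm_command(rot=[[0, 0, 0], [0, 0, 0]], slide=[[0, 0, 0], [0, 0, 0]], claw=[0.1, 0.1])

```text
time_s: 4.75
ee_pos: [0.4562, -0.2923, 0.0728]
ee_rot: [[1.0, -0.0, -0.021], [0.021, 0.003, 1.0], [-0.0, -1.0, 0.003]]
wrist_force: [3.9, 3.8, -9.2]
finger_gap: 0.0132
```

```bash
python3 go.py 455 -290 70 1.1
```

```text
t 4.75 pos [456.2, -292.3, 72.8] yaw 1.21 gap 13.2 F [3.9, 3.8, -9.2] j [-45.0, 38.0, 101.0, 0.0, 41.0, -46.0]
slide [-1.1, 2.8, 2.4] rot [-0.0029, 0.0019, -0.0001]
```

>>> arm_command(rot=[[0, 0, 0], [0, 0, 0], [0, 0, 0], [0, 0, 0], [0, 0, 0], [0, 0, 0], [0, 0, 0], [0, 0, 0]], slide=[[0, 0, 0], [0, 0, 0], [0, 0, 0], [0, -50, 0], [0, -110, 0], [0, -150, 40], [0, -150, 100], [0, -150, 160]], claw=[0.3, 0.5, 0.6, 0.6, 0.7, 0.8, 0.8, 0.8])

```text
time_s: 5.75
ee_pos: [0.4529, -0.133, 0.225]
ee_rot: [[1.0, 0.003, -0.019], [0.019, -0.001, 1.0], [0.003, -1.0, -0.001]]
wrist_force: [1.9, -0.3, -0.2]
finger_gap: 0.0684
```

```bash
python3 go.py 651 71 200 91
python3 - <<'E'
from station import camera
from h import *
o=[]
for n,w in(("top",(362,422,188,248)),("scene",(115,195,215,295))):
    c=camera(n);np.savez(f"pics/{n}3.npz",**c);u0,u1,v0,v1=w
    x=np.clip((c["color"].astype(float)/255)**.55*255,0,255).astype(np.uint8)
    o.append(cv2.resize(x[v0:v1,u0:u1,::-1],(399,399),interpolation=cv2.INTER_CUBIC))
cv2.imwrite("pics/dial3.png",np.hstack(o))
E
```

```text
t 5.75 pos [452.9, -133.0, 225.0] yaw 1.07 gap 68.4 F [1.9, -0.3, -0.2] j [-30.0, 19.0, 104.0, 0.0, 57.0, -31.0]
slide [201.8, 25.2, 200.3] rot [0.0031, -1.5696, 0.0008]
```

View pics/dial3.png

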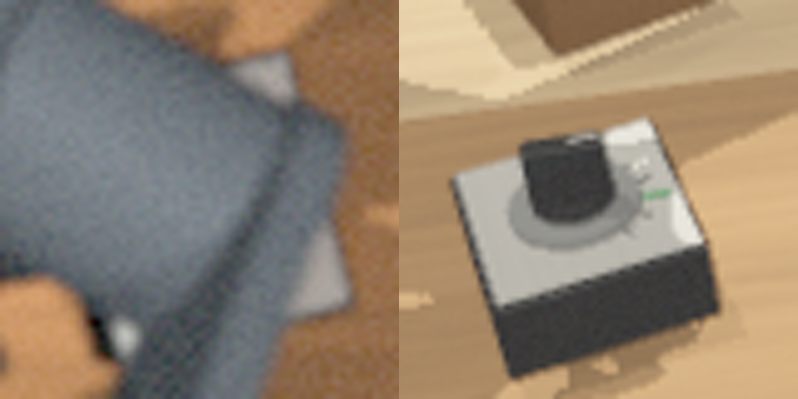

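>>> arm_command(rot=[[0, -0.18, 0], [0, -0.36, 0], [0, -0.54, 0], [0, -0.72, 0], [0, -0.9, 0], [0, -1.08, 0], [0, -1.26, 0], [0, -1.44, 0]], slide=[[25, 0, 25], [50, 0, 50], [75, 0, 75], [100, 0, 100], [125, 0, 125], [150, 0, 150], [175, 0, 175], [202, 0, 200]], claw=[0.8, 0.8, 0.8, 0.8, 0.8, 0.8, 0.8, 0.8])

```text
time_s: 6.85
ee_pos: [0.6518, 0.0699, 0.2239]
ee_rot: [[0.105, 0.0, -0.994], [0.994, -0.001, 0.105], [-0.001, -1.0, -0.0]]
wrist_force: [-1.3, -1.0, -0.4]
finger_gap: 0.0683
```

```bash
python3 go.py 651.5 69.7 180 91
python3 - <<'E'
from station import camera
from h import *
o=[]
for n,w in(("top",(362,422,188,248)),("scene",(225,345,205,325))):
    c=camera(n);np.savez(f"pics/{n}4.npz",**c);u0,u1,v0,v1=w
    x=np.clip((c["color"].astype(float)/255)**.55*255,0,255).astype(np.uint8)
    o.append(cv2.resize(x[v0:v1,u0:u1,::-1],(399,399),interpolation=cv2.INTER_CUBIC))
cv2.imwrite("pics/dial4.png",np.hstack(o))
E
```

```text
t 6.85 pos [651.8, 69.9, 223.9] yaw 83.98 gap 68.3 F [-1.3, -1.0, -0.4] j [-4.0, 33.0, 78.0, -0.0, 69.0, -88.0]
slide [-0.2, 43.9, 0.3] rot [0.0003, -0.1226, -0.0007]
```

View pics/dial4.png

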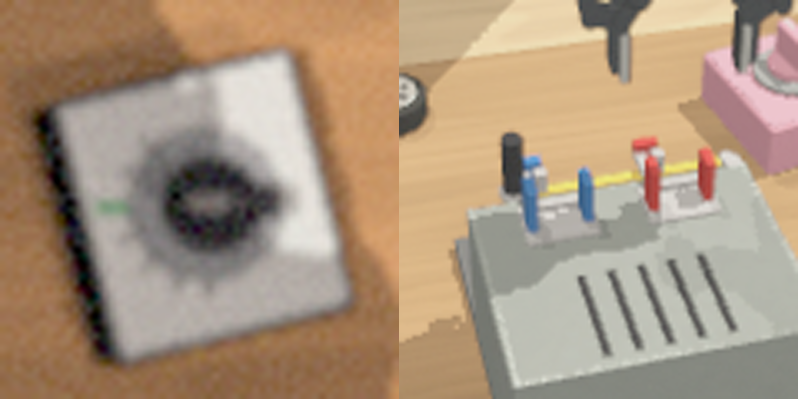

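The dial's bar (285,199)→(212,203) lines up with the green mark (113,207). Next I lower to just above the red catch.

>>> arm_command(rot=[[0, -0.12, 0], [0, -0.12, 0], [0, -0.12, 0]], slide=[[0, 25, 0], [0, 50, 0], [0, 50, 0]], claw=[0.8, 0.8, 0.8])

```text
time_s: 7.32
ee_pos: [0.6488, 0.069, 0.1717]
ee_rot: [[-0.007, -0.006, -1.0], [1.0, -0.0, -0.007], [-0.0, -1.0, 0.006]]
wrist_force: [-0.3, 0.2, 1.0]
finger_gap: 0.0684
```

```bash
python3 go.py 651.5 69.7 136 91
python3 - <<'E'
from station import camera
from h import *
o=[]
for n,w in(("top",(238,328,110,200)),("scene",(245,345,205,305))):
    c=camera(n);np.savez(f"pics/{n}5.npz",**c);u0,u1,v0,v1=w
    x=np.clip((c["color"].astype(float)/255)**.55*255,0,255).astype(np.uint8)
    o.append(cv2.resize(x[v0:v1,u0:u1,::-1],(399,399),interpolation=cv2.INTER_CUBIC))
cv2.imwrite("pics/r5.png",np.hstack(o))
E
```

```text
t 7.33 pos [648.8, 69.0, 171.7] yaw 90.42 gap 68.4 F [-0.3, 0.2, 1.0] j [-4.0, 36.0, 81.0, -0.0, 63.0, -94.0]
slide [0.7, 35.7, -2.9] rot [-0.0057, -0.0101, -0.0001]
```

View pics/r5.png

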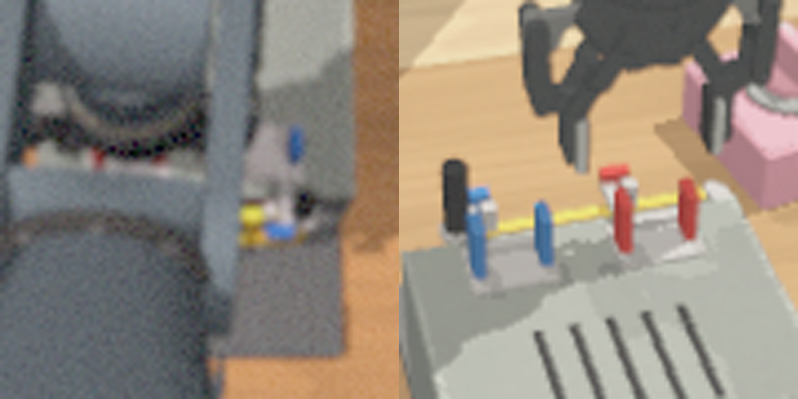

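>>> arm_command(rot=[[0, -0.01, 0], [0, -0.01, 0], [0, -0.01, 0], [0, -0.01, 0]], slide=[[0.7, 12, -3], [0.7, 24, -3], [0.7, 36, -3], [0.7, 36, -3]], claw=[0.8, 0.8, 0.8, 0.8])

```text
time_s: 7.92
ee_pos: [0.6526, 0.071, 0.1361]
ee_rot: [[-0.019, -0.003, -1.0], [1.0, 0.0, -0.019], [0.0, -1.0, 0.003]]
wrist_force: [0.5, 0.1, -0.1]
finger_gap: 0.0684
```

```bash
python3 go.py 651.5 69.7 136 91
cat > snap.py <<'E'
import sys
from station import camera
from h import *
# snap.py tag top u0 u1 v0 v1 scene u0 u1 v0 v1
tag=sys.argv[1]; a=list(sys.argv[2:]); o=[]
while a:
    n=a[0]; u0,u1,v0,v1=map(int,a[1:5]); a=a[5:]
    c=camera(n);np.savez(f"pics/{n}_{tag}.npz",**c)
    x=np.clip((c["color"].astype(float)/255)**.55*255,0,255).astype(np.uint8)
    o.append(cv2.resize(x[v0:v1,u0:u1,::-1],(399,399*(v1-v0)//(u1-u0)),interpolation=cv2.INTER_CUBIC))
H=max(x.shape[0] for x in o)
cv2.imwrite(f"pics/{tag}.png",np.hstack([cv2.copyMakeBorder(x,0,H-x.shape[0],0,0,0) for x in o]))
E
python3 snap.py r6 scene 245 345 205 305
```

```text
t 7.92 pos [652.6, 71.0, 136.1] yaw 91.1 gap 68.4 F [0.5, 0.1, -0.1] j [-4.0, 39.0, 82.0, -0.0, 59.0, -95.0]
slide [-1.2, 0.1, 1.1] rot [-0.0035, 0.0018, 0.0002]
```

View pics/r6.png

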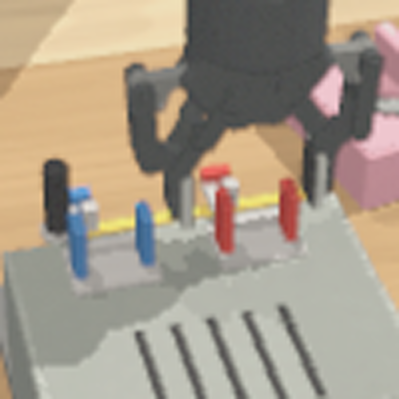

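>>> arm_command(rot=[[0, 0, 0], [0, 0, 0], [0, 0, 0], [0, 0, 0], [0, 0, 0], [0, 0, 0], [0, 0, 0], [0, 0, 0]], slide=[[-1.2, 0, 1], [-1.2, 0, 1], [-1.2, 0, 1], [-1.2, 0, 1], [-1.2, 0, 1], [-1.2, 0, 1], [-1.2, 0, 1], [-1.2, 0, 1]], claw=[0.7, 0.6, 0.5, 0.4, 0.3, 0.3, 0.3, 0.3], grip_force=40)

```text
time_s: 8.98
ee_pos: [0.6532, 0.069, 0.139]
ee_rot: [[-0.019, 0.001, -1.0], [1.0, -0.0, -0.019], [-0.0, -1.0, -0.001]]
wrist_force: [-1.5, -0.6, 6.6]
finger_gap: 0.0324
```

```bash
python3 go.py 651.5 69.7 136 91; python3 snap.py r7 scene 245 345 205 305
```

```text
t 8.97 pos [653.2, 69.0, 139.0] yaw 91.08 gap 32.4 F [-1.5, -0.6, 6.6] j [-4.0, 39.0, 82.0, -0.0, 59.0, -95.0]
slide [0.7, 3.0, 1.7] rot [0.0013, 0.0014, -0.0004]
```

View pics/r7.png

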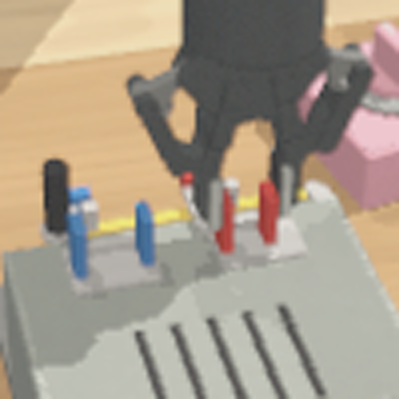

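Gap 32.4 mm. The gripper read 13.2 mm on the 14 mm bar, so red is fully squeezed, and the hook is seen shifted. Release, lift and look.

>>> arm_command(rot=[[0, 0, 0], [0, 0, 0], [0, 0, 0], [0, 0, 0], [0, 0, 0], [0, 0, 0], [0, 0, 0]], slide=[[0, 0, 0], [0, 0, 0], [0, 0, 0], [0, -20, 0], [0, -45, 0], [-42, -45, 0], [-84, -45, 0]], claw=[0.5, 0.65, 0.78, 0.8, 0.8, 0.8, 0.8])

```text
time_s: 9.9
ee_pos: [0.6546, -0.0148, 0.1832]
ee_rot: [[-0.021, 0.001, -1.0], [1.0, -0.001, -0.021], [-0.001, -1.0, -0.001]]
wrist_force: [0.3, 0.0, -0.2]
finger_gap: 0.0682
```

```bash
python3 go.py 652.5 -15 136 91; python3 snap.py r8 scene 245 345 205 305 top 238 328 110 200
```

```text
t 9.9 pos [654.6, -14.8, 183.2] yaw 91.21 gap 68.2 F [0.3, 0.0, -0.2] j [-11.0, 36.0, 80.0, -0.0, 64.0, -102.0]
slide [-0.1, 47.2, 2.1] rot [0.0009, 0.0036, -0.0006]
```

View pics/r8.png

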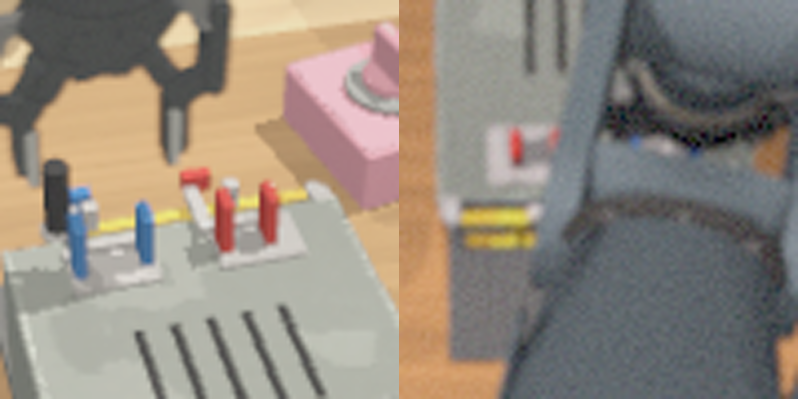

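Red is squeezed and its hook stands clear of the pin at scene-crop (195,180). Now down onto blue.

>>> arm_command(rot=[[0, 0, 0], [0, 0, 0], [0, 0, 0], [0, 0, 0]], slide=[[0, 15, 2], [0, 31, 2], [0, 47, 2], [0, 47, 2]], claw=[0.8, 0.8, 0.8, 0.8])

```text
time_s: 10.5
ee_pos: [0.6508, -0.0133, 0.1332]
ee_rot: [[-0.02, -0.005, -1.0], [1.0, 0.001, -0.02], [0.001, -1.0, 0.005]]
wrist_force: [0.6, 0.3, -0.1]
finger_gap: 0.0687
```

```bash
python3 go.py 652.5 -15 136 91; python3 snap.py r9 scene 245 345 205 305
```

```text
t 10.5 pos [650.8, -13.3, 133.2] yaw 91.17 gap 68.7 F [0.6, 0.3, -0.1] j [-11.0, 39.0, 83.0, -0.0, 59.0, -102.0]
slide [-1.7, -2.8, -1.7] rot [-0.0048, 0.0029, 0.001]
```

View pics/r9.png

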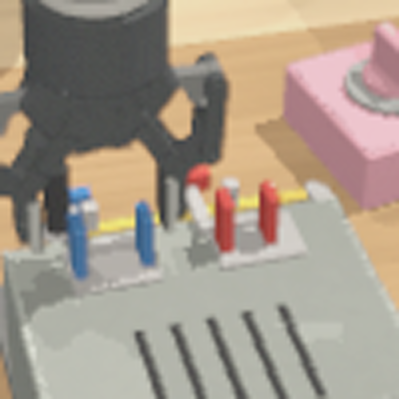

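>>> arm_command(rot=[[0, 0, 0], [0, 0, 0], [0, 0, 0], [0, 0, 0], [0, 0, 0], [0, 0, 0], [0, 0, 0], [0, 0, 0]], slide=[[-1.7, -1, -1], [-1.7, -1, -1], [-1.7, -1, -1], [-1.7, -1, -1], [-1.7, -1, -1], [-1.7, -1, -1], [-1.7, -1, -1], [-1.7, -1, -1]], claw=[0.7, 0.6, 0.5, 0.4, 0.3, 0.3, 0.3, 0.3], grip_force=40)

```text
time_s: 11.55
ee_pos: [0.654, -0.015, 0.1381]
ee_rot: [[-0.019, 0.002, -1.0], [1.0, 0.002, -0.019], [0.002, -1.0, -0.002]]
wrist_force: [-0.7, 4.1, 5.5]
finger_gap: 0.0321
```

```bash
python3 go.py 652.5 -15 136 91; python3 snap.py r10 scene 245 345 205 305
```

```text
t 11.55 pos [654.0, -15.0, 138.1] yaw 91.07 gap 32.1 F [-0.7, 4.1, 5.5] j [-11.0, 39.0, 82.0, 0.0, 59.0, -102.0]
slide [0.0, 2.1, 1.5] rot [0.0019, 0.0011, 0.0022]
```

View pics/r10.png

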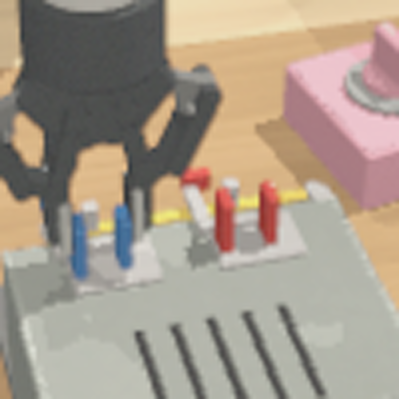

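Blue gap is 32.1 mm, so it is fully squeezed. I'll release, lift and move aside for a clear view of the post and hooks.

>>> arm_command(rot=[[0, 0, 0], [0, 0, 0], [0, 0, 0], [0, 0, 0], [0, 0, 0], [0, 0, 0], [0, 0, 0], [0, 0, 0]], slide=[[0, 0, 0], [0, 0, 0], [0, 0, 0], [0, -20, 0], [0, -60, 0], [-60, -70, 30], [-120, -70, 60], [-180, -70, 60]], claw=[0.5, 0.65, 0.78, 0.8, 0.8, 0.8, 0.7, 0.6])

```text
time_s: 12.6
ee_pos: [0.5952, -0.1916, 0.2071]
ee_rot: [[-0.02, -0.001, -1.0], [1.0, 0.0, -0.02], [0.0, -1.0, 0.001]]
wrist_force: [1.1, 0.4, -0.3]
finger_gap: 0.0515
```

```bash
python3 go.py 620.6 -32.6 200 91; python3 snap.py r11 scene 245 335 225 285 top 255 325 130 177
```

```text
t 12.6 pos [595.2, -191.6, 207.1] yaw 91.15 gap 51.5 F [1.1, 0.4, -0.3] j [-28.0, 32.0, 83.0, -0.0, 65.0, -119.0]
slide [158.5, 7.1, -28.6] rot [-0.0014, 0.0026, 0.0003]
```

View pics/r11.png

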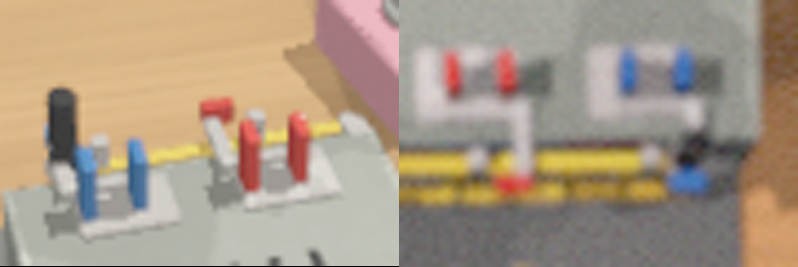

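Run:
```python
from ov import *
a=np.linspace(0,6.28,24); o=[]
for n,w in(("scene",(250,290,232,272)),("top",(292,322,140,170))):
    c=load(f"pics/{n}_r11.npz"); c["color"]=np.clip((c["color"].astype(float)/255)**.45*255,0,255).astype(np.uint8)
    B=[([(.6206+.008*np.cos(t),-.0326+.008*np.sin(t),z) for t in a],k) for z,k in((.118,(255,255,0)),(.168,(255,0,255)))]
    o.append(cv2.resize(draw(c,w,B,10,"/tmp/a.png"),(395,395)))
cv2.imwrite("pics/post.png",np.hstack(o))
```

```text
(no output)
```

View pics/post.png

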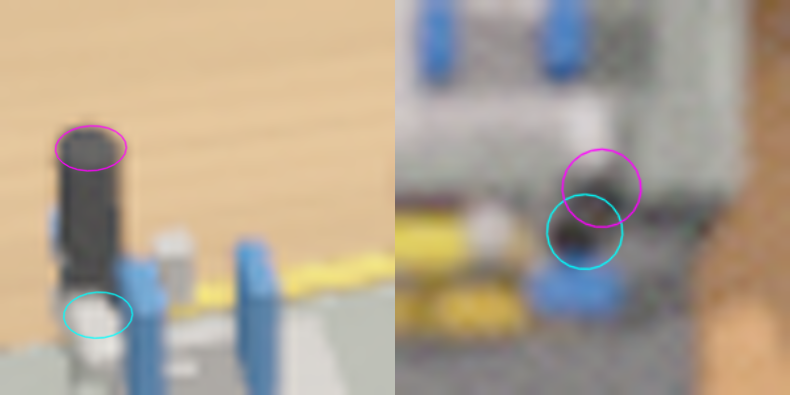

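The predicted post circles match both views, and both hooks are clear of the pins. Move above the post.

>>> arm_command(rot=[[0, 0, 0], [0, 0, 0], [0, 0, 0], [0, 0, 0], [0, 0, 0]], slide=[[40, 0, -20], [80, 0, -28], [120, 0, -28], [158.5, 15, -28], [158.5, 25, -28]], claw=[0.6, 0.6, 0.6, 0.6, 0.6])

```text
time_s: 13.32
ee_pos: [0.6213, -0.0285, 0.181]
ee_rot: [[-0.023, -0.002, -1.0], [1.0, 0.001, -0.023], [0.001, -1.0, 0.002]]
wrist_force: [-0.7, -0.4, -0.1]
finger_gap: 0.0515
```

```bash
python3 go.py 620.6 -32.6 142 91; python3 snap.py r12 scene 235 325 205 295
```

```text
t 13.32 pos [621.3, -28.5, 181.0] yaw 91.34 gap 51.5 F [-0.7, -0.4, -0.1] j [-13.0, 33.0, 85.0, 0.0, 61.0, -104.0]
slide [-4.1, 39.0, 0.7] rot [-0.0017, 0.006, 0.0007]
```

View pics/r12.png

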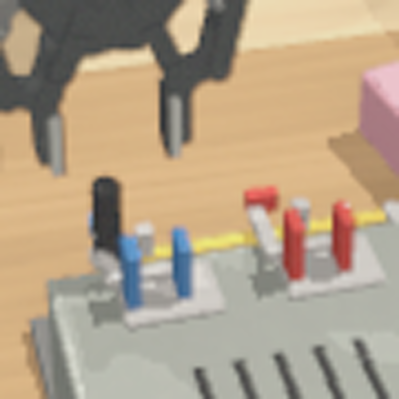

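>>> arm_command(rot=[[0, 0, 0], [0, 0, 0]], slide=[[0, 0, 0], [0, 0, 0]], claw=[0.6, 0.6])

```text
time_s: 13.62
ee_pos: [0.6227, -0.0331, 0.1822]
ee_rot: [[-0.018, 0.001, -1.0], [1.0, -0.001, -0.018], [-0.001, -1.0, -0.001]]
wrist_force: [-0.5, 0.4, -1.2]
finger_gap: 0.0512
```

```bash
python3 go.py 620.6 -32.6 142 91
```

```text
t 13.62 pos [622.7, -33.1, 182.2] yaw 91.01 gap 51.2 F [-0.5, 0.4, -1.2] j [-13.0, 33.0, 85.0, -0.0, 62.0, -104.0]
slide [0.5, 40.2, 2.1] rot [0.0011, 0.0002, -0.0006]
```

Settled. Descend onto the post and close.

>>> arm_command(rot=[[0, 0, 0], [0, 0, 0], [0, 0, 0], [0, 0, 0]], slide=[[0.5, 14, 2], [0.5, 28, 2], [0.5, 40, 2], [0.5, 40, 2]], claw=[0.6, 0.6, 0.6, 0.6])

```text
time_s: 14.12
ee_pos: [0.619, -0.0311, 0.14]
ee_rot: [[-0.019, -0.003, -1.0], [1.0, 0.001, -0.019], [0.001, -1.0, 0.003]]
wrist_force: [-0.3, -0.3, -0.2]
finger_gap: 0.051
```

>>> arm_command(rot=[[0, 0, 0], [0, 0, 0], [0, 0, 0], [0, 0, 0], [0, 0, 0], [0, 0, 0], [0, 0, 0]], slide=[[0, 0, 0], [0, 0, 0], [0, 0, 0], [0, 0, 0], [0, 0, 0], [0, 0, 0], [0, 0, 0]], claw=[0.5, 0.4, 0.3, 0.2, 0.1, 0.05, 0.05], grip_force=70)

```text
time_s: 15.0
ee_pos: [0.6204, -0.0325, 0.1425]
ee_rot: [[-0.019, 0.001, -1.0], [1.0, -0.002, -0.019], [-0.002, -1.0, -0.001]]
wrist_force: [-3.7, -4.5, 4.3]
finger_gap: 0.0138
```

```bash
python3 go.py 620.6 -32.6 142 91; python3 snap.py r13 scene 235 325 205 295
```

```text
t 15.0 pos [620.4, -32.5, 142.5] yaw 91.12 gap 13.8 F [-3.7, -4.5, 4.3] j [-13.0, 36.0, 87.0, -0.0, 57.0, -104.0]
slide [-0.1, 0.5, -0.2] rot [0.0008, 0.002, -0.002]
```

View pics/r13.png

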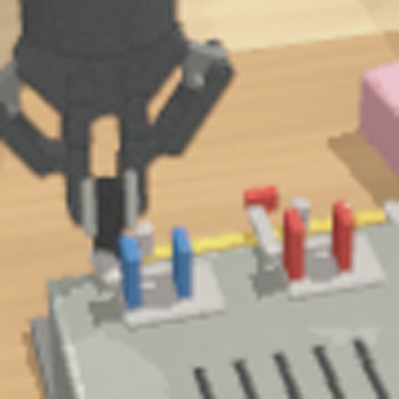

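Held (gap 13.8 mm). Swing through the detent along the 155 mm arc.

>>> arm_command(rot=[[0, 0.1, 0], [0, 0.2, 0], [0, 0.3, 0], [0, 0.4, 0], [0, 0.5, 0], [0, 0.6, 0], [0, 0.7, 0], [0, 0.8, 0]], slide=[[0.8, 0, 15.5], [3.1, 0, 30.8], [6.9, 0, 45.8], [12.2, 0, 60.4], [19, 0, 74.3], [27.1, 0, 87.5], [36.4, 0, 99.9], [47, 0, 111.2]], claw=[0.05, 0.05, 0.05, 0.05, 0.05, 0.05, 0.05, 0.05], grip_force=70)

```text
time_s: 16.05
ee_pos: [0.5069, 0.0125, 0.1424]
ee_rot: [[0.706, -0.002, -0.708], [0.708, -0.002, 0.706], [-0.003, -1.0, -0.0]]
wrist_force: [-2.9, -6.6, 6.6]
finger_gap: 0.0138
```

```bash
python3 go.py 463 120 142 1; python3 snap.py r14 scene 225 345 200 300 top 230 330 120 220
```

```text
t 16.05 pos [506.9, 12.5, 142.4] yaw 45.07 gap 13.8 F [-2.9, -6.6, 6.6] j [-11.0, 29.0, 104.0, -0.0, 47.0, -56.0]
slide [45.2, 0.3, 107.0] rot [0.0013, 0.7692, -0.0023]
```

View pics/r14.png

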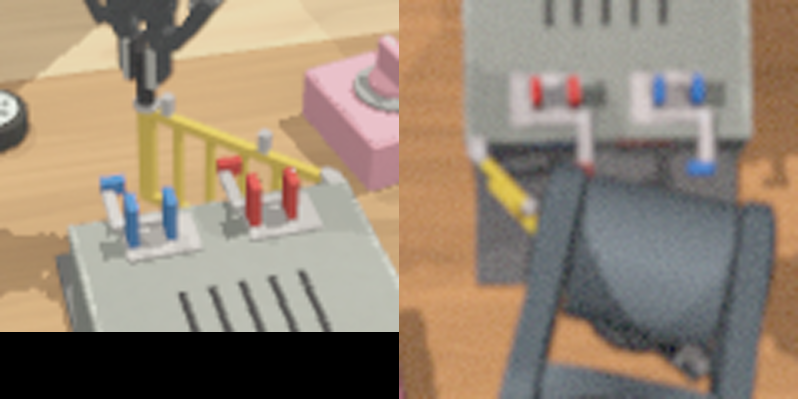

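The gate is following at about 0.8 rad, past the detent. Continue to square.

>>> arm_command(rot=[[0, 0.1, 0], [0, 0.2, 0], [0, 0.3, 0], [0, 0.4, 0], [0, 0.5, 0], [0, 0.6, 0], [0, 0.7, 0], [0, 0.78, 0]], slide=[[0.8, 0, 15.5], [3.1, 0, 30.8], [6.9, 0, 45.8], [12.2, 0, 60.4], [19, 0, 74.3], [27.1, 0, 87.5], [36.4, 0, 99.9], [44.8, 0, 109]], claw=[0.05, 0.05, 0.05, 0.05, 0.05, 0.05, 0.05, 0.05], grip_force=70)

```text
time_s: 17.15
ee_pos: [0.4609, 0.1227, 0.1424]
ee_rot: [[1.0, -0.002, -0.006], [0.006, 0.0, 1.0], [-0.002, -1.0, 0.0]]
wrist_force: [-1.9, -3.1, 7.8]
finger_gap: 0.0136
```

>>> arm_command(rot=[[0, 0, 0], [0, 0, 0], [0, 0, 0], [0, 0, 0]], slide=[[0, 0, 0], [0, 0, 0], [0, 0, 0], [0, 0, 0]], claw=[0.05, 0.05, 0.05, 0.05])

```text
time_s: 17.65
ee_pos: [0.461, 0.1223, 0.1424]
ee_rot: [[1.0, -0.002, -0.009], [0.009, 0.0, 1.0], [-0.002, -1.0, 0.0]]
wrist_force: [-2.6, -3.5, 7.6]
finger_gap: 0.0137
```

```bash
python3 go.py 463 121 142 1; python3 snap.py r15 scene 225 365 170 300 top 230 330 120 220; python3 -c "
import numpy as np,cv2
for n in('top','scene'): cv2.imwrite(f'pics/full15_{n}.png',np.load(f'pics/{n}_r15.npz')['color'][:,:,::-1])
from station import status; s=status.get_state(); p=np.array(s['ee_pos'])*1000
h=np.array([709.5,34.])+np.array([[1,-.0175],[.0175,1]])@[-90,90]; d=p[:2]-h; print(h,np.linalg.norm(d),'gate angle',np.arctan2(-d[0],-d[1])+.0175)"
```

```text
t 17.65 pos [461.0, 122.3, 142.4] yaw 0.53 gap 13.7 F [-2.6, -3.5, 7.6] j [1.0, 27.0, 108.0, 0.0, 45.0, 1.0]
slide [2.0, 0.4, -1.3] rot [-0.0005, -0.0083, -0.0019]
[617.925 122.425] 156.96407336922545 gate angle 1.5876854284484503
```

View pics/r15.png

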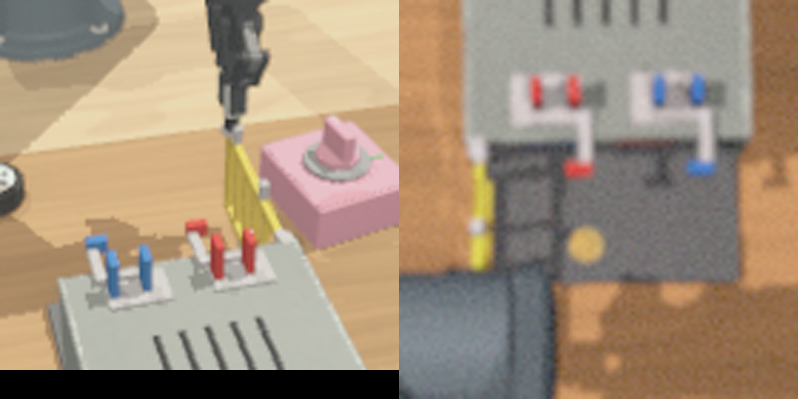

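View pics/full15_top.png

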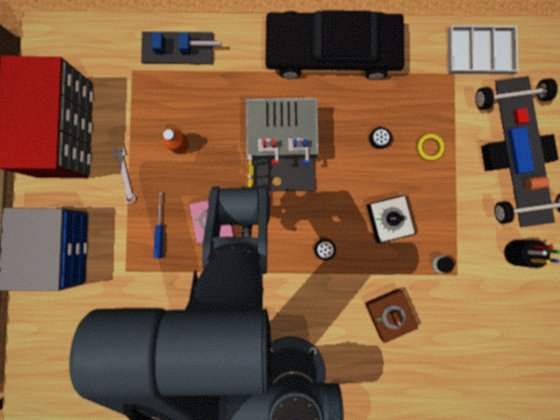

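The gate stands square at about 1.58 rad, with both catches squeezed and the other items in place. One last precise check of the dial.

```bash
cp pics/top_r15.npz pics/top0b.npz; cp pics/scene_r15.npz pics/scene0b.npz; sed 's/{n}0.npz/{n}0b.npz/; s/dial1/dial5/; s/(378,410,202,234)/(370,410,198,238)/; s/,12),("scene",(134,168,232,266),11.3)/,9.6),("scene",(130,174,230,274),8.8)/' m2.py > m3.py; python3 m3.py 455.5 -291 14.3 1.8
```

```text
(no output)
```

View pics/dial5.png

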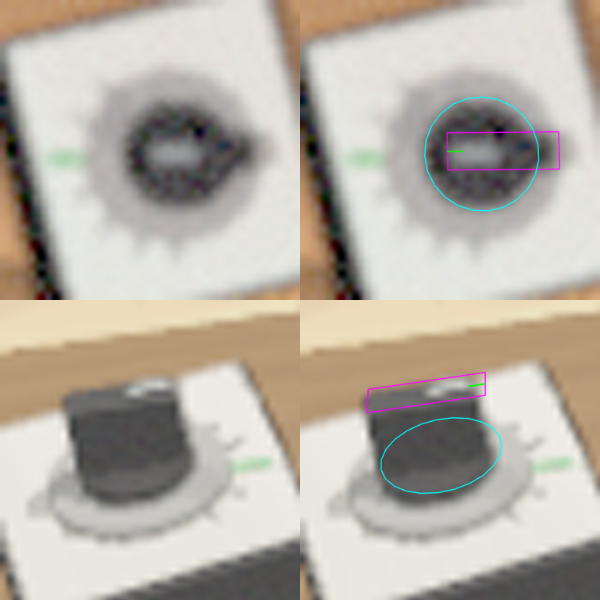

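The bar orientation matches the q = 1.80 overlay in both views, and green (65,158), white (175,154) and tail (250,151) lie on one line. Handing in.

```bash
python3 -c "
from station import close_job,status
print(close_job()); s=status.get_state(); print(s['time_s'],s['ee_pos'],s['finger_gap'],s['wrist_force'])"
```

```text
the job is handed in; nothing more can be done
None
the job is handed in; nothing more can be done
```

The job is done and handed in at about 17.7 s on the robot's clock, with the gripper still holding the gate wide open.

- **Dial:** I turned it clockwise by about 1.02 rad. In the last pictures its bar matches the model drawn at 1.80 rad in both views, and the white pointer lies in line with the green mark.
- **Catches:** I squeezed red first, then blue. The jaws closed to 32.4 and 32.1 mm against the 34 mm nominal; the gripper also read 1–2 mm under true size on the dial bar and the gate post. The pictures show both hooks clear of their pins.
- **Gate:** I held it by the black post and swung it past the detent. From the tool position it stands at about 1.59 rad, and the top view shows it square to the box's front. It is still gripped at 70 N, and the wrist force is under 9 N.
- **Other items:** The wheels, bottle, jar, tape and tools are where they started in the final top view.

One thing looked odd: in plan view the squeezed blue hook overlaps the post. It did not block either the squeeze or the gate. None of my checks failed. The readings I took around each move never went above about 11 N at the wrist.

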